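Lock the open wing fastener on the tracing light box

ROBOT

A 6-joint arm with a two-finger parallel gripper is mounted at the origin on the work surface. World frame = base frame: x ahead of the robot, y to its left, z up, the work surface at z = 0. Lengths are in m, angles in rad, forces in N, time in s.
With the tool pointing down it reaches from about 0.3 to 0.875 m from the base axis. Payload 6.4 kg.
Tool frame: the origin (TCP) lies midway between the tips of the shut fingers; the grasp point (between the pads) lies 19 mm behind it; x points along the fingers, y is the direction in which the jaws open and shut, and the axes are right-handed (so a half turn about x gives the same grasp; the last joint's range is limited). The gripper opens to 85 mm and grips with 20 to 120 N. Pads are 22 mm wide; open, the fingers measure 114 mm over their backs; the gripper's body (76 mm by 85 mm) begins 54 mm behind the grasp point. The pads swing forward as they close: fully open they stand 13 mm farther back than shut.
Start: joints at [-1.487, 0.181, 1.607, -0, 1.354, -0.206], TCP at [0.164, -0.551, 0.231] pointing down, gripper open.
Joint ranges: [-2.99, 2.99], [-0.89, 2.07], [0.3, 2.58], [-1.14, 4.28], [0, 2.63], [-3.12, 3.12]. Speed limits (rad/s): [2.57, 2.57, 3.01, 3.14, 3.14, 3.14].

INTERFACE

Orientations are given as a unit quaternion [w, x, y, z].
In Python, from bench import ctrl gives the robot as it stands.
- The arm moves only by the tool step_arm, never from a script. Its argument "motion" is a list of rows, each a list of 7 numbers: the shift along the tool's x, y, z in mm, then the turn, a rotation vector about the tool's x, y, z in degrees, then the closure in counts, from 0 (fully open) to 255 (shut). In form: [[tx, ty, tz, rx, ry, rz, hand], ...]. A call has 1 to 10 rows; each row is the pose to reach, as a shift and turn from the pose commanded when the call began, along the tool's axes at that moment; what a row does not reach only later rows make up. A row lasts 1/8 s, in which the tool goes at most 62.5 mm and 10.7 degrees, less where a joint would pass 70% of its speed; a pose out of reach is approached as far as the arm can. A call with a gripper value outside its range is refused whole. The fingers move at their own pace and stop on an object; the grip force is fixed at half the most. Time passes only in rows, so rows that repeat a pose let the fingers close. It gives the time, the measured TCP pose, the force and the opening at its end, in the units of the state.
- ctrl.get_obs(): the state, without advancing time (a new reading comes with each control period).
- ctrl.camera(name): name is "side" or "top"; returns (picture, depth): 384x512x3 uint8, red, green, blue; 384x512 float32, m along the optical axis (not along the pixel's ray), 0 where there is no reading.
- ctrl.camera_info(name): a dict with "fx", "fy", "cx", "cy" (pixels), "T" (4x4, takes a point from camera to world coordinates). Camera axes: x right, y down, z forward; pixel columns grow to the right and rows downward; lengths in m; the calibration is good to about 2 mm. A picture is of the moment at which its call begins. camera_info takes no time and is no camera call.
- ctrl.hand_in(): hands the job in, once; it reports no verdict.
The state is a dict: "time_s": time; "q": joint angles; "dq": joint speeds; "joint_efforts": joint torques, N m; "eef_pos": TCP position; "eef_rot": TCP orientation; "wrist_force": force on the tool from outside, world axes, zero at the start; "torque": the same for the moment, N m; "opening": opening from 0.0 (shut) to 1.0 (fully open).
Only numpy, scipy, OpenCV 4.12 (cv2) and the standard library are available. Lean on these libraries where they do the work, as an engineer would, in place of code of your own. Each camera call takes 0.05 s, during which the arm holds its last target. There are 200 camera calls.

TASK

The cover strip along the near edge of the tracing light box is held by three quarter-turn wing fasteners, and one has been left open: its wing lies lengthways along the strip while the other two stand across it. Turn that one clockwise, seen from above, by a quarter turn until it drops into its locked position across the strip, then let go. Do not turn the other two out of lock.

Things in the scene. Friction and masses are not known exactly. Their poses are not given: they have to be found in the camera images.
- wing1 (a joint): Turn (rad) of the wing fastener that starts open, at any place in the row: 0 open, wing along the strip; 1.571 locked, wing across it, hard stop; grows clockwise seen from above. Starts at 0 to 0.25 and stays where it is left up to about 1.2. Turned past 1.4 and let go, a 10 N spring drops the wing 3 mm into the detent. Turning needs under 0.2 N m.
- wing1_grip (a point): Grip point of wing1, on its vertical axis, 9 mm below the wing's top. Wing: upright black blade 44 mm long (point x), 10 mm thick (y), 30 mm tall; z up. Below this point: hub (34 mm across) top 21 mm; while open also round base plate (48 mm across) top 34 mm, light box top 38 mm (36 mm once locked). Nothing else stands within 60 mm of the axis.
- wing2 (a joint): Turn of a second fastener of the same make, same sense: already locked at 1.571 and to stay so.
- wing3 (a joint): Turn of the third fastener of the same make, same sense: already locked at 1.571 and to stay so.
- lightbox: Fixed aluminium tracing light box, 320 (x) x 460 (y) x 60 mm, origin centred on its underside, z up. White pane on the far (+x) part; grey cover strip along the near edge, centre line at x = -110 mm, fasteners on it at y = -130, -20 and 90 mm. The low round black knob at y = 185 mm is a dimmer. Paperweight on the pane, inkstone and cup beside the box are bystanders.

How it is judged:
At the end, for the whole second after the job is handed in: All three fasteners are locked: each has turned at least 1.40 rad (80 degrees) from open, and the one just turned has dropped into its detent (its wing at least 1.5 mm of the 3 mm down) and is at rest (value of joint each of wing1, wing2, wing3 above 1.4 rad and z of wing1_grip in the frame of lightbox below 0.0975 m and velocity of joint wing1 below 0.1 rad/s); the robot touches nothing.
It fails at once if the second fastener that was already locked is turned back by more than 20 degrees (value of joint wing2 below 1.22 rad).
It fails at once if the third fastener that was already locked is turned back by more than 20 degrees (value of joint wing3 below 1.22 rad).
It also fails if it takes over 32 s, if anything falls off the work surface, if the arm or the gripper's body presses on something with over 40 N, if the wrist force passes 120 N, or if a joint passes its speed limit or range.

## Working session

There is one attempt and no reset: what is moved stays moved. The work goes in short steps, Python scripts to look and compute and a tool call to move; the robot and the scene stay as the last step left them, time stands still between calls to the robot, and variables do not carry over. Pictures are saved under pics/ and viewed, about 8 in all and at most 12, crops included, and the job is handed in when it is done.

Besides the shell and the picture viewer there is one more tool, called after "Call:" by a JSON object that holds its "op" and its "data", one argument or row to a line. step_arm: Moves the arm, as the interface text tells. Its arguments: {"type":"object","properties":{"motion":{"type":"array","items":{"type":"array","items":{"type":"number"}}}},"required":["motion"]}

```bash
mkdir -p pics; python3 - <<'E'
from bench import ctrl
import cv2,numpy as np
for n in("top","side"):
    p,d=ctrl.camera(n); np.savez(f"{n}0.npz",p=p,d=d); cv2.imwrite(f"pics/{n}0.png",p[:,:,::-1])
    i=ctrl.camera_info(n); print(n,i["fx"],i["cx"],i["cy"],np.round(i["T"],3).tolist())
o=ctrl.get_obs(); print({k:np.round(v,3).tolist() for k,v in o.items()})
E
```

```text
top 426.8870882488645 260.16891276512683 192.3932364249249 [[-0.016, -0.992, 0.122, 0.498], [-1.0, 0.015, -0.002, -0.02], [0.0, -0.122, -0.993, 0.718], [0.0, 0.0, 0.0, 1.0]]
side 499.67174169693374 252.55649637951004 196.99112641898463 [[-0.961, -0.142, 0.239, 0.354], [-0.278, 0.474, -0.835, 0.688], [0.005, -0.869, -0.495, 0.484], [0.0, 0.0, 0.0, 1.0]]
{'time_s': 0.1, 'q': [-1.487, 0.181, 1.608, 0.0, 1.354, -0.206], 'dq': [0.0, -0.002, -0.002, 0.001, 0.001, -0.002], 'joint_efforts': [0.001, -44.588, -35.224, -0.0, 0.004, -0.0], 'eef_pos': [0.164, -0.551, 0.23], 'eef_rot': [0.102, 0.7, 0.103, -0.7], 'wrist_force': [-0.509, -1.148, 0.303], 'torque': [0.024, 0.054, -0.012], 'opening': 1.002}
```

View pics/top0.png

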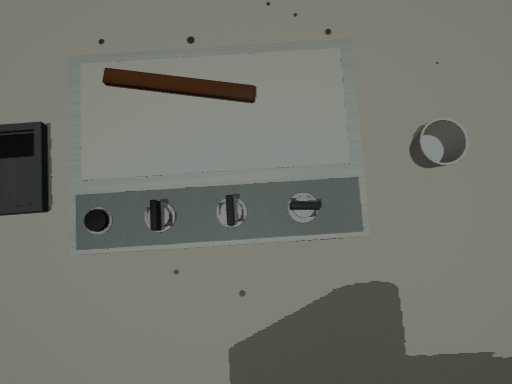

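View pics/side0.png

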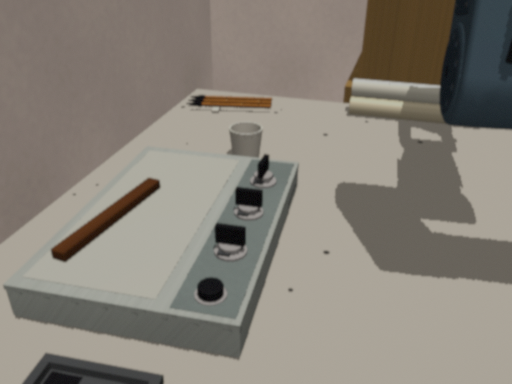

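The top view shows the open wing at about (306,205), lying along the strip. The locked wings are at (231,210) and (156,215), and the dimmer is at (97,220). The side view agrees: the wing at (263,168) is the odd one out.

```bash
cat > h.py <<'E'
import numpy as np,cv2
from bench import ctrl
def cloud(n,d):
    i=ctrl.camera_info(n);v,u=np.mgrid[:384,:512]
    c=np.stack([(u-i["cx"])/i["fx"]*d,(v-i["cy"])/i["fy"]*d,d],-1)
    return c@i["T"][:3,:3].T+i["T"][:3,3]
def ray(n,uv,z):
    i=ctrl.camera_info(n);r=i["T"][:3,:3]@[(uv[0]-i["cx"])/i["fx"],(uv[1]-i["cy"])/i["fy"],1]
    o=i["T"][:3,3];return o+r*(z-o[2])/r[2]
E
python3 - <<'E'
from h import *
for n,cs in(("top",[(306,205),(231,210),(156,215),(97,220)]),("side",[(263,168),(249,197),(230,235)])):
    f=np.load(n+"0.npz");p,d=f["p"],f["d"];P=cloud(n,d);dark=p.max(2)<50
    for k,c in enumerate(cs):
        m=np.zeros_like(dark);m[c[1]-22:c[1]+22,c[0]-26:c[0]+26]=1;m&=dark
        q=P[m&(d>0)]; 
        zs=np.percentile(q[:,2],[5,50,95]).round(4)
        t=m&(d>0)&(P[...,2]>0.097)
        if k==3: print(n,c,zs,m.sum());continue
        v,u=np.nonzero(t);r=cv2.minAreaRect(np.c_[u,v].astype(np.float32))
        z=.107 if k==0 else .104
        b=np.array([ray(n,x,z) for x in cv2.boxPoints(r)])
        pts=P[t];xy=pts[:,:2];w,V=np.linalg.eigh(np.cov(xy.T))
        print(n,c,"z",zs,t.sum(),"ctr ray",ray(n,r[0],z).round(4),"mean cloud",xy.mean(0).round(4),"edges",np.linalg.norm(b[1]-b[0]).round(4),np.linalg.norm(b[2]-b[1]).round(4),"ang",np.degrees(np.arctan2(V[1,1],V[0,1])).round(1), "rng",np.ptp(xy,axis=0).round(4))
E
python3 - <<'E'
import cv2
p=cv2.imread('pics/top0.png')[180:240,130:330]
cv2.imwrite('pics/c1.png',cv2.resize(p,None,fx=4,fy=4,interpolation=cv2.INTER_NEAREST))
E
```

```text
top (306, 205) z [0.0777 0.1071 0.1093] 211 ctr ray [ 0.5541 -0.086   0.107 ] mean cloud [ 0.5541 -0.0861] edges 0.0431 0.0087 ang 89.4 rng [0.0094 0.0428]
top (231, 210) z [0.0994 0.1049 0.1071] 208 ctr ray [0.5489 0.0223 0.104 ] mean cloud [0.5491 0.0224] edges 0.01 0.0436 ang -177.2 rng [0.0433 0.0111]
top (156, 215) z [0.0771 0.1039 0.1067] 238 ctr ray [0.5433 0.1315 0.104 ] mean cloud [0.5438 0.1314] edges 0.0116 0.0433 ang -176.3 rng [0.0432 0.0114]
top (97, 220) [0.0686 0.0762 0.0783] 439
side (263, 168) z [0.07  0.097 0.108] 98 ctr ray [ 0.551 -0.018  0.107] mean cloud [ 0.5547 -0.0526] edges 0.1349 0.0332 ang 87.0 rng [0.0217 0.1276]
side (249, 197) z [0.0775 0.0911 0.1046] 139 ctr ray [0.5475 0.033  0.104 ] mean cloud [0.5487 0.0285] edges 0.0192 0.0412 ang -177.2 rng [0.0409 0.0077]
side (230, 235) z [0.0795 0.093  0.105 ] 199 ctr ray [0.5425 0.1412 0.104 ] mean cloud [0.5432 0.138 ] edges 0.0178 0.0423 ang -177.3 rng [0.0421 0.0098]
```

View pics/c1.png

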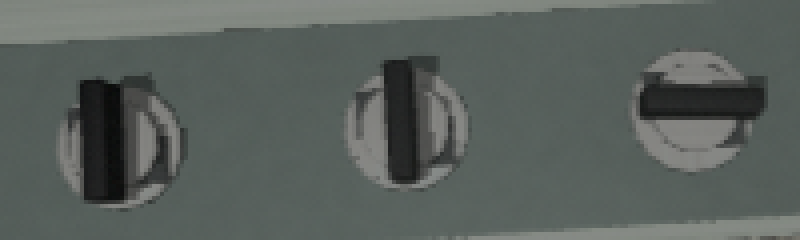

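Wing spacing is 109 mm (110 expected) and the tops are at the right height. The box is yawed by 2.8°. Wing1 lies at 89.4°, so it's already about 3.4° turned, and its axis is at (0.554, -0.086).

```bash
cat >> h.py <<'E'
from scipy.spatial.transform import Rotation as Ro
def rep(target,jaw):
    o=ctrl.get_obs();q=o["eef_rot"];R=Ro.from_quat([q[1],q[2],q[3],q[0]]).as_matrix()
    y=np.degrees(np.arctan2(R[1,1],R[0,1]))
    print("t",round(o["time_s"],2),"R",R.round(3).tolist(),"jaw yaw",y.round(2),"q",np.round(o["q"],3),"pos",np.round(o["eef_pos"],4),"open",o["opening"],"F",np.round(o["wrist_force"],1),"M",np.round(o["torque"],2))
    print("tool shift mm",(R.T@(np.array(target)-o["eef_pos"])*1000).round(1),"rx options",[round((y-j+180)%360-180,1) for j in(jaw,jaw+180)])
E
python3 -c "
from h import *
rep([.554,-.086,.19],-.6)"
```

```text
t 0.1 R [[-0.0, 0.286, -0.958], [0.002, -0.958, -0.286], [-1.0, -0.002, -0.0]] jaw yaw -73.4 q [-1.487  0.181  1.608  0.     1.354 -0.206] pos [ 0.1643 -0.5505  0.2305] open 1.0019129006288752 F [-0.5 -1.1  0.3] M [ 0.02  0.05 -0.01]
tool shift mm [  41.2 -333.7 -506.2] rx options [np.float64(-72.8), np.float64(107.2)]
```

Call:
{"op": "step_arm", "data": {
  "motion": [
    [0,-25,-40,-6,0,0,0],
    [0,-55,-85,-13,0,0,0],
    [0,-90,-135,-21,0,0,0],
    [0,-125,-185,-29,0,0,0],
    [0,-160,-240,-37,0,0,0],
    [0,-195,-295,-45,0,0,0],
    [0,-230,-350,-53,0,0,0],
    [0,-265,-400,-61,0,0,0],
    [0,-300,-455,-68,0,0,0],
    [0,-334,-506,-72.8,0,0,0]
  ]
}}

```text
time_s: 1.35
eef_pos: [0.5495, -0.0907, 0.2311]
eef_rot: [-0.498, -0.502, -0.498, 0.502]
wrist_force: [0.5, -1.4, -0.3]
opening: 1.001
```

```bash
python3 -c "
from h import *
rep([.554,-.086,.14],-.6)
p,d=ctrl.camera('top');cv2.imwrite('pics/a.png',p[:,:,::-1])"
```

```text
t 1.35 R [[-0.0, 1.0, -0.007], [-0.0, -0.007, -1.0], [-1.0, -0.0, 0.0]] jaw yaw -0.41 q [-0.377  0.141  1.653 -0.     1.348 -0.369] pos [ 0.5495 -0.0907  0.2311] open 1.0007559694587453 F [ 0.5 -1.4 -0.3] M [-0.05 -0.06  0.  ]
tool shift mm [91.1  4.4 -4.8] rx options [np.float64(0.2), np.float64(-179.8)]
```

Call:
{"op": "step_arm", "data": {
  "motion": [
    [20,0,0,0,0,0,0],
    [40,0,0,0,0,0,0],
    [60,0,0,0,0,0,0],
    [80,0,0,0,0,0,0],
    [90,0,0,0,0,0,0],
    [90,0,0,0,0,0,0],
    [90,0,0,0,0,0,0]
  ]
}}

```text
time_s: 2.28
eef_pos: [0.5491, -0.0928, 0.1421]
eef_rot: [0.498, 0.503, 0.497, -0.502]
wrist_force: [0.8, 0.4, -0.1]
opening: 0.999
```

```bash
python3 -c "
from h import *
rep([.554,-.086,.082],-.6)
for n in('top','side'):
    p,d=ctrl.camera(n);cv2.imwrite(f'pics/{n}1.png',p[:,:,::-1])
a=cv2.imread('pics/top1.png')[130:280,220:420];b=cv2.imread('pics/side1.png')[60:210,180:380]
cv2.imwrite('pics/c2.png',np.hstack([cv2.resize(x,(400,300)) for x in(a,b)]))"
```

```text
t 2.27 R [[0.001, 1.0, -0.01], [-0.0, -0.01, -1.0], [-1.0, 0.001, 0.0]] jaw yaw -0.6 q [-0.381  0.237  1.732  0.     1.171 -0.37 ] pos [ 0.5491 -0.0928  0.1421] open 0.9987236377697227 F [ 0.8  0.4 -0.1] M [ 0.02 -0.02  0.01]
tool shift mm [60.1  4.7 -6.9] rx options [np.float64(0.0), np.float64(-180.0)]
```

View pics/c2.png

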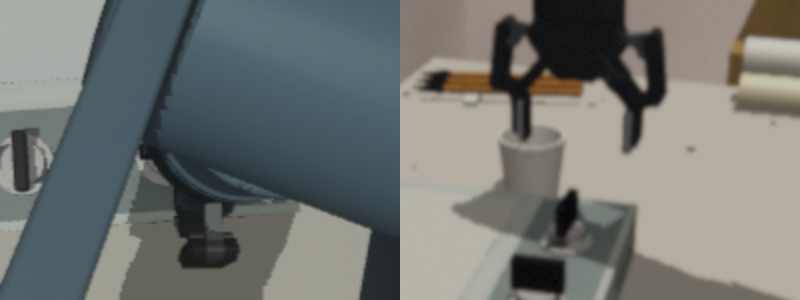

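The side crop shows the open fingers straddling wing1, one each side in x and centred within a few mm. The top view is hidden by the arm. I'll centre, then descend.

Call:
{"op": "step_arm", "data": {
  "motion": [
    [0,4.7,-6.9,0,0,0,0],
    [15,4.7,-6.9,0,0,0,0],
    [30,4.7,-6.9,0,0,0,0],
    [45,4.7,-6.9,0,0,0,0],
    [58,4.7,-6.9,0,0,0,0],
    [60,4.7,-6.9,0,0,0,0],
    [60,4.7,-6.9,0,0,0,0],
    [60,4.7,-6.9,0,0,0,0]
  ]
}}

```text
time_s: 3.38
eef_pos: [0.5539, -0.0859, 0.0819]
eef_rot: [0.498, 0.503, 0.497, -0.502]
wrist_force: [0.8, -0.1, -0.3]
opening: 1.0
```

```bash
python3 -c "
from h import *
rep([.554,-.086,.082],-.6)"
```

```text
t 3.38 R [[0.001, 1.0, -0.01], [-0.0, -0.01, -1.0], [-1.0, 0.001, 0.0]] jaw yaw -0.6 q [-0.366  0.329  1.756  0.     1.056 -0.355] pos [ 0.5539 -0.0859  0.0819] open 0.9995072446254669 F [ 0.8 -0.1 -0.3] M [ 0.03 -0.04 -0.05]
tool shift mm [-0.1  0.1  0.1] rx options [np.float64(0.0), np.float64(-180.0)]
```

Call:
{"op": "step_arm", "data": {
  "motion": [
    [0,0,0,0,0,0,120],
    [0,0,0,0,0,0,170],
    [0,0,0,0,0,0,200],
    [0,0,0,0,0,0,225],
    [0,0,0,0,0,0,255],
    [0,0,0,0,0,0,255],
    [0,0,0,0,0,0,255],
    [0,0,0,0,0,0,255]
  ]
}}

```text
time_s: 4.38
eef_pos: [0.5542, -0.0857, 0.0816]
eef_rot: [0.498, 0.503, 0.497, -0.502]
wrist_force: [5.7, 1.3, -1.8]
opening: 0.105
```

```bash
python3 -c "
from h import *
rep([.554,-.086,.082],-.6)"
```

```text
t 4.38 R [[0.002, 1.0, -0.01], [-0.0, -0.01, -1.0], [-1.0, 0.002, 0.0]] jaw yaw -0.59 q [-3.650e-01  3.290e-01  1.756e+00  1.000e-03  1.055e+00 -3.550e-01] pos [ 0.5542 -0.0857  0.0816] open 0.10469747305801154 F [ 5.7  1.3 -1.8] M [ 0.29 -0.81  0.03]
tool shift mm [-0.4 -0.2  0.3] rx options [np.float64(0.0), np.float64(-180.0)]
```

Gripping at about 9 mm opening with small side forces. Turning clockwise (+rx).

Call:
{"op": "step_arm", "data": {
  "motion": [
    [0,0,0,5,0,0,255],
    [0,0,0,10,0,0,255],
    [0,0,0,15,0,0,255],
    [0,0,0,20,0,0,255],
    [0,0,0,25,0,0,255],
    [0,0,0,30,0,0,255],
    [0,0,0,35,0,0,255],
    [0,0,0,40,0,0,255],
    [0,0,0,40,0,0,255]
  ]
}}

```text
time_s: 5.5
eef_pos: [0.5551, -0.0859, 0.0817]
eef_rot: [0.296, 0.644, 0.294, -0.641]
wrist_force: [8.5, 1.3, -4.6]
opening: 0.105
```

```bash
python3 -c "
from h import *
rep([.554,-.086,.082],-84.6)"
```

```text
t 5.5 R [[0.004, 0.758, -0.652], [-0.001, -0.652, -0.758], [-1.0, 0.003, -0.002]] jaw yaw -40.67 q [-3.650e-01  3.300e-01  1.755e+00  1.000e-03  1.053e+00  3.440e-01] pos [ 0.5551 -0.0859  0.0817] open 0.10535725731227875 F [ 8.5  1.3 -4.6] M [ 0.17 -1.47 -0.02]
tool shift mm [-0.3 -0.8  0.8] rx options [np.float64(43.9), np.float64(-136.1)]
```

Call:
{"op": "step_arm", "data": {
  "motion": [
    [0,0.8,-0.7,5,0,0,255],
    [0,0.8,-0.7,10,0,0,255],
    [0,0.8,-0.7,15,0,0,255],
    [0,0.8,-0.7,20,0,0,255],
    [0,0.8,-0.7,25,0,0,255],
    [0,0.8,-0.7,30,0,0,255],
    [0,0.8,-0.7,35,0,0,255],
    [0,0.8,-0.7,40,0,0,255],
    [0,0.8,-0.7,44,0,0,255],
    [0,0.8,-0.7,44,0,0,255]
  ]
}}

```text
time_s: 6.75
eef_pos: [0.5558, -0.0868, 0.0808]
eef_rot: [0.034, 0.707, 0.032, -0.705]
wrist_force: [9.2, -2.9, -10.4]
opening: 0.104
```

```bash
python3 -c "
from h import *
rep([.554,-.086,.082],-87.2)"
```

```text
t 6.75 R [[0.003, 0.093, -0.996], [-0.002, -0.996, -0.093], [-1.0, 0.002, -0.003]] jaw yaw -84.67 q [-0.366  0.333  1.753 -0.     1.052  1.112] pos [ 0.5558 -0.0868  0.0808] open 0.10369607464304634 F [  9.2  -2.9 -10.4] M [-0.5  -1.74 -0.  ]
tool shift mm [-1.2 -0.9  1.7] rx options [np.float64(2.5), np.float64(-177.5)]
```

The 10 N downward pull shows the detent spring is engaged. I'll release and lift.

Call:
{"op": "step_arm", "data": {
  "motion": [
    [0,0,0,0,0,0,200],
    [0,0,0,0,0,0,150],
    [0,0,0,0,0,0,80],
    [0,0,0,0,0,0,0],
    [0,0,0,0,0,0,0],
    [0,0,0,0,0,0,0],
    [-15,0,0,0,0,0,0],
    [-40,0,0,0,0,0,0],
    [-80,0,0,0,0,0,0],
    [-120,0,0,0,0,0,0]
  ]
}}

```text
time_s: 8.0
eef_pos: [0.5545, -0.0857, 0.2035]
eef_rot: [0.033, 0.707, 0.033, -0.706]
wrist_force: [1.0, 0.1, 0.3]
opening: 1.003
```

Call:
{"op": "step_arm", "data": {
  "motion": [
    [0,0,50,0,0,0,0],
    [0,0,100,0,0,0,0],
    [0,0,150,0,0,0,0],
    [0,0,190,0,0,0,0],
    [0,0,190,0,0,0,0],
    [0,0,190,0,0,0,0]
  ]
}}

```text
time_s: 8.75
eef_pos: [0.3662, -0.1041, 0.2025]
eef_rot: [0.034, 0.707, 0.033, -0.706]
wrist_force: [0.9, -0.2, -0.2]
opening: 1.003
```

```bash
python3 - <<'E'
from h import *
rep([.554,-.086,.082],-87.2)
for n in('top','side'):
    p,d=ctrl.camera(n);np.savez(f'{n}2.npz',p=p,d=d);cv2.imwrite(f'pics/{n}2.png',p[:,:,::-1])
a=cv2.imread('pics/top2.png')[130:280,180:380];b=cv2.imread('pics/side2.png')[130:280,180:380]
cv2.imwrite('pics/c3.png',np.hstack([cv2.resize(x,(400,300)) for x in(a,b)]))
f=np.load('top2.npz');p,d=f['p'],f['d'];P=cloud('top',d)
for c in[(.554,-.086),(.549,.0224),(.5433,.1315)]:
    t=(p.max(2)<50)&(np.hypot(P[...,0]-c[0],P[...,1]-c[1])<.035)&(P[...,2]>.096)&(P[...,2]<.12)
    q=P[t];
    if len(q)<20: print(c,"hidden",len(q));continue
    w,V=np.linalg.eigh(np.cov(q[:,:2].T));print(c,len(q),"z",np.median(q[:,2]).round(4),"ctr",q[:,:2].mean(0).round(4),"ang",np.degrees(np.arctan2(V[1,1],V[0,1])).round(1),np.ptp(q[:,:2],axis=0).round(4))
E
```

```text
t 8.75 R [[0.002, 0.094, -0.996], [-0.001, -0.996, -0.094], [-1.0, 0.002, -0.002]] jaw yaw -84.63 q [-0.592 -0.263  2.095  0.     1.308  0.885] pos [ 0.3662 -0.1041  0.2025] open 1.002603072068214 F [ 0.9 -0.2 -0.2] M [ 0.01 -0.    0.  ]
tool shift mm [ 120.9   -0.6 -188.4] rx options [np.float64(2.6), np.float64(-177.4)]
(0.554, -0.086) 205 z 0.1047 ctr [ 0.5546 -0.0863] ang -175.2 [0.0437 0.012 ]
(0.549, 0.0224) 211 z 0.1047 ctr [0.549  0.0223] ang -177.2 [0.0433 0.0112]
(0.5433, 0.1315) 239 z 0.1049 ctr [0.5439 0.1314] ang -176.4 [0.0431 0.0117]
```

View pics/c3.png

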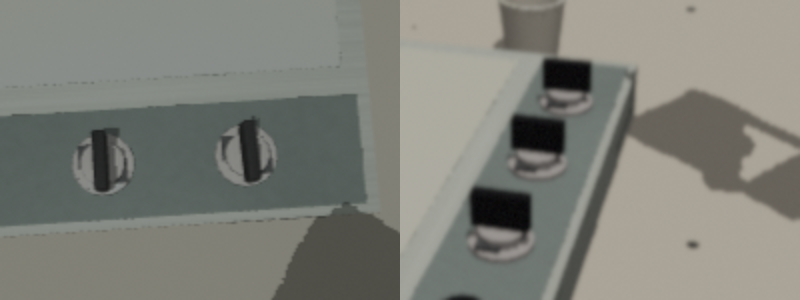

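Both views show all three wings standing across the strip. Wing1's top is level with the locked ones at 104.7 mm, down from 107.1, and it has turned about 88° (1.54 rad). The arm is clear and at rest.

```bash
python3 -c "
from bench import ctrl
print(ctrl.hand_in())"
```

```text
the job is handed in; nothing more can be done
None
```

I turned the open fastener, the one at the −y end of the row, about 84° clockwise into its locked position. I then let go, lifted clear and handed the job in at about 8.9 s; the hand-in gives no verdict.

Last checks, from the camera pictures:
- **Wing1:** it stands across the strip at about 88° (1.54 rad). Its top is at 104.7 mm, level with the other two (104.7 and 104.9 mm). That is about 2.4 mm below where it started; the full drop is 3 mm, within the camera's 2 mm calibration error.
- **Wing2 and wing3:** their angles are unchanged from the start, within 0.1°.
- **Forces:** wrist readings at the end of each move never passed about 14 N. With the gripper open and clear, the wrist force was near zero.

No check failed. Wing1 sits about 2° short of its neighbours' angle, which is well above the 1.4 rad limit.

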